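# Lay a tall carton on the unpacking stand and hold it down

### The arm

A 7-joint arm with a two-finger parallel gripper is mounted at the origin on a cart in front of the work surface, level with it; the furniture and walls round the work are solid. World frame = base frame: x ahead of the robot, y to its left, z up, the work surface at z = 0. Lengths are in mm, angles in degrees, forces in N, time in s.
With the tool pointing down it reaches from about 425 to 875 mm from the base axis. Payload 9.9 kg.
Tool frame: the origin (TCP) lies at the very end of the fingers, on their centre line; the grasp point (between the pads) lies 19 mm behind it; z points along the fingers, y is the line along which they close (so a half turn about z gives the same grasp; the last joint's range is limited). The gripper opens to 85 mm and grips with 20 to 120 N. Pads are 22 mm wide; open, the fingers measure 114 mm over their backs; the gripper's body (76 mm by 85 mm) begins 54 mm behind the grasp point. The pads swing forward as they close: fully open they stand 13 mm farther back than shut.
Start: joints at [-73.556, 32.985, 1.427, 82.34, -0.859, 64.687, -3.237], TCP at [244.587, 629.131, 231.289] pointing down, gripper open.
Joint ranges: [-157.87, 157.87], [-19.46, 123.44], [-87.15, 90], [11.01, 140.99], [-62.26, 242.26], [9.8, 113.94], [-161.44, 161.44]. Speed limits (degrees/s): [127.2, 127.2, 172.46, 172.46, 180, 180, 180].

### API

Orientations are given as a 3x3 rotation matrix whose columns are the frame's x, y, z axes.
In Python, from rig import * gives the robot as it stands. The module is installed in compiled form; this text tells all that it offers.
- The arm moves only by the tool send_rows, never from a script. Its argument "commands" is a list of rows, each a list of 7 numbers: the opening, from 0 (shut) to 1 (fully open), then the shift along the tool's x, y, z in mm, then the turn, a rotation vector about the tool's x, y, z in degrees. A call has 1 to 12 rows; each row shifts and turns the commanded pose from where the row before left it, along the tool's axes as they then stand; what a row does not reach is not made up. A row lasts 1/8 s, in which the tool goes at most 62.5 mm and 10.7 degrees, less where a joint would pass 70% of its speed; a pose out of reach is approached as far as the arm can. A call is refused whole if a number of a shift passes 62.5 or a number of a turn 10.7, either way. A call with a gripper value outside its range is refused whole. The fingers move at their own pace and stop on an object; "grip_force" is the grip in N (left out, the last holds). Time passes only in rows, so rows that do not move let the fingers close. It gives the time, the measured TCP pose, the force, the opening and the grip force at its end, in the units of the state.
- sense(): the state, without advancing time (a new reading comes with each control period).
- capture(name): name is "side" or "top" or "wrist"; returns a dict with "frame" (420x560x3 uint8, red, green, blue), "range_z" (420x560 float32, mm along the optical axis (not along the pixel's ray), 0 where there is no reading), "camera_matrix" (3x3 intrinsics, pixels), "R" (3x3) and "t" (3): a world point X has camera coordinates R X + t. Camera axes: x right, y down, z forward; pixel columns grow to the right and rows downward; lengths in mm; the calibration is good to about 2 mm. The wrist camera is an equidistant fisheye: a pixel r from the principal point sees the ray r / f radians off the axis. A picture is of the moment at which its call begins.
- close_job(): hands the job in; it is judged then, once.
The state is a dict: "time": time; "q": joint angles; "joint_vel": joint speeds; "effort": joint torques, N m; "tool_pos": TCP position; "eef_rot": TCP orientation; "force": force on the tool from outside, world axes, zero at the start; "moment": the same for the moment, N m; "grip_width": finger opening in mm; "gripper_force": force on a finger pad.
Only numpy, scipy, OpenCV 4.12 (cv2) and the standard library are available. Lean on these libraries where they do the work, as an engineer would, in place of code of your own. Each camera call takes 0.05 s, during which the arm holds its last target. There are 200 camera calls.

### The job

Get the tall carton ready for opening: pushing gently so as not to crush it, slide it upright and squarely against the front edge of the low wooden unpacking stand, then push its top so that it tips over that edge and lies flat on its back on the deck, between the side strips. Then flip the steel hold-down lever over so that its rubber foot rests on the carton, and leave the other things on the worktop where they are.

Things in the scene. Friction and masses are not known exactly. Their poses are not given: they have to be found in the camera images.
- stand: Fixed low plywood stand. Deck 209 mm long (its x) plus a 46 mm tail 100 mm wide, 180 wide (y), flat top 20 mm above the worktop. Origin: at worktop height, middle of the deck's front edge (the step: a plain upright face 20 mm high); x runs along the deck to its fence, y to the left seen that way, z up. Side strips on the deck: inner faces at y = +-80 mm, tops 33 mm up, from x = 35 to 195 mm.
- carton: Loose cardboard carton, 110 mm deep (x), 120 wide (y), 200 tall (z), 0.3 to 0.65 kg, too wide to grip, dents over 40 N. Origin: centre of its underside; z up while it stands; +x is its back, facing the step, -x its front. Starts upright 20 to 60 mm short of the step, within 10 mm of the stand's centre line, up to 0.12 rad askew. Tipped over the step its foot overhangs it by about 40 to 65 mm.
- lever (a joint): Hold-down lever's hinge, rad: 0 open, leaning 0.35 rad past upright away from the carton (rests there on its stop); 0.35 upright; about 1.92 level, its rubber foot down on the lying carton's front face, 130 mm above the worktop; end stop 2.1. 12 mm steel rod, 0.25 kg, no spring: it falls to the side it leans to; under 4 N at the bar moves it.
- lever_grip (a point): Middle of the lever's black cross bar (36 mm long along the stand's y, 16 mm thick), 135 mm from the pivot; open it is at stand x = 274 mm, 275 mm above the worktop; upright 283 mm. The rubber foot (26 mm across) is 105 mm from the pivot.
- spice_jar: Bystander: small square glass spice jar with yellow-brown lid, 42x42x96 mm, standing right of or behind the deck; origin centre of its underside.
- grease: Bystander: small white tub with blue lid, 48 mm across, 32 mm high; origin centre of its underside.
- tape_ring: Bystander: black tape ring, 55 mm across, 19 mm high, lying near the robot; origin centre of its underside.
- pivot (a point): Pivot of the hold-down lever, between two steel cheeks behind the fence: stand x = 228, y = 0, z = 148 mm, axis along the stand's y. Cheeks: x = 211 to 245 mm, y within +-51 mm, tops 154 mm up. The cross fence in front of them: x = 197 to 209 mm, full width, top 84 mm up.

How it is judged:
By the outcome, as a careful person would: the job done as asked, in the order asked, and still so for the second after the job is handed in, with the robot touching nothing.
It also fails if it takes over 48 s, if anything falls off the work surface, if the arm or the gripper's body presses on something with over 40 N, if the wrist force passes 120 N, or if a joint passes its speed limit or range.

## Working session

There is one attempt and no reset: what is moved stays moved. The work goes in short steps, Python scripts to look and compute and a tool call to move; the robot and the scene stay as the last step left them, time stands still between calls to the robot, and variables do not carry over. Pictures are saved under pics/ and viewed, at most 12 in all, crops included, and the job is handed in when it is done.

Besides the shell and the picture viewer there is one more tool, called after "Request:" by a JSON object that holds its "op" and its "data". send_rows: Moves the arm, as the interface text tells. Its arguments: {"type":"object","properties":{"commands":{"type":"array","items":{"type":"array","items":{"type":"number"}}},"grip_force":{"type":"number"}},"required":["commands"]}

```bash
mkdir -p pics
cat > h.py <<'E'
from rig import *
import numpy as np, cv2
def pts(c):
    z=c["range_z"]; K=c["camera_matrix"]; v,u=np.indices(z.shape)
    P=np.stack([(u-K[0,2])/K[0,0]*z,(v-K[1,2])/K[1,1]*z,z],-1)
    return (P-c["t"])@c["R"]
def save(c,n): cv2.imwrite("pics/"+n,c["frame"][:,:,::-1])
E
python3 - <<'E'
from h import *
s=sense(); print(s["tool_pos"],np.round(s["eef_rot"],3),s["time"])
ims=[]
for n in("side","top"):
    c=capture(n); save(c,n+".png"); np.savez(n+".npz",**c); print(n,c["camera_matrix"],c["R"],c["t"],-c["R"].T@c["t"])
E
```

```text
[244.41923723 628.70896205 230.42968813] [[-0.932  0.362 -0.001]
 [ 0.362  0.932 -0.002]
 [-0.    -0.002 -1.   ]] 0.0
side [[447.5865541    0.         280.38442273]
 [  0.         447.5865541  210.71636631]
 [  0.           0.           1.        ]] [[-0.5606317  -0.82802917 -0.00773235]
 [-0.6689727   0.45840353 -0.58509975]
 [ 0.4880242  -0.32285274 -0.81092447]] [292.89290796 564.60008487 788.18620821] [157.25314884 238.17727454 971.77160036]
top [[395.74196128   0.         284.97038439]
 [  0.         395.74196128 209.67867801]
 [  0.           0.           1.        ]] [[-0.00291853 -0.99986853  0.01595029]
 [-0.99303503  0.00101915 -0.11781509]
 [ 0.11778335 -0.01618305 -0.99290744]] [-98.39392148 637.4821747  949.8947151 ] [ 520.87318215  -83.65848624 1019.83196774]
```

View pics/side.png

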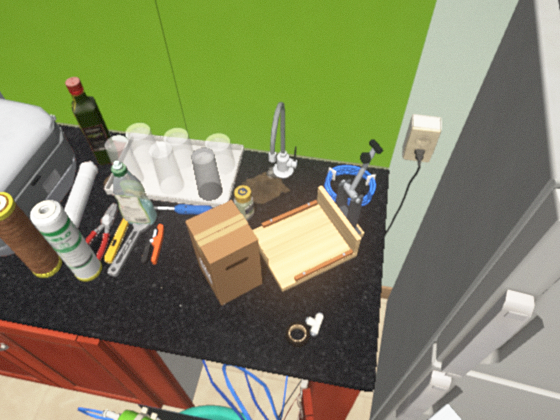

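View pics/top.png

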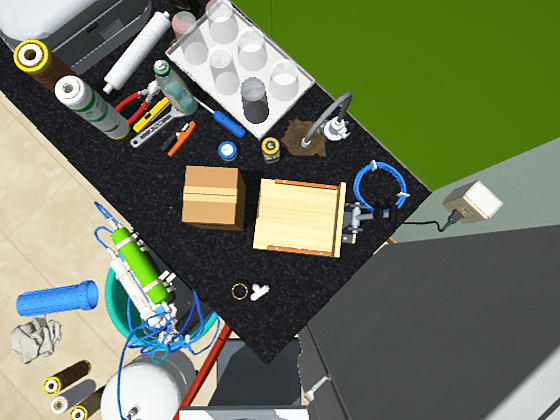

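Top view: carton top at (213,190), stand deck centred at (300,217), lever with bar at about (385,214), grease (228,151), jar (270,150), tape ring (240,290). The stand's x axis runs to the image right (world −y).

Run:
```python
from h import *
for n in("top","side"):
    c=dict(np.load(n+".npz")); P=pts(c); f=c["frame"].astype(int); z=P[...,2]
    hsv=cv2.cvtColor(c["frame"],cv2.COLOR_RGB2HSV)
    reg=(P[...,0]>300)&(P[...,0]<800)&(P[...,1]<250)&(P[...,1]>-420)
    print(n,"table z",np.median(z[reg&(z<10)&(z>-15)]))
    def rect(m,name):
        m=m.astype(np.uint8); k,l,st,ce=cv2.connectedComponentsWithStats(m)
        i=1+np.argmax(st[1:,4]); q=P[l==i]; r=cv2.minAreaRect(q[:,:2].astype(np.float32))
        print(name,len(q),"z",np.round(np.median(q[:,2]),1),"c",np.round(r[0],1),"size",np.round(r[1],1),"ang",round(r[2],2)); print(np.round(cv2.boxPoints(r),1).tolist())
    rect(reg&(abs(z-20)<6)&(hsv[...,1]>50),"deck")
    rect(reg&(abs(z-200)<8)&(hsv[...,1]>50),"carton top")
    rect(reg&(abs(z-84)<5)&(hsv[...,1]>50),"fence top")
    rect(reg&(z>230)&(z<300)&(P[...,1]<-280),"lever top")
    rect(reg&(abs(z-33)<4)&(hsv[...,1]>120),"strip")
    rect(reg&(z>8)&(z<25)&(P[...,1]>-10)&(P[...,0]<400),"tape")
    rect(reg&(abs(z-96)<8)&(P[...,0]>600)&(P[...,1]<100),"jar")
    rect(reg&(abs(z-32)<6)&(hsv[...,0]>90)&(hsv[...,0]<130)&(P[...,0]>600)&(P[...,1]<120),"grease")
```

```text
top table z -0.6656320350269949
deck 4710 z 19.2 c [ 622.2 -125. ] size [197.7 179.6] ang 83.54
[[521.7999877929688, -213.10000610351562], [700.2999877929688, -233.3000030517578], [722.5999755859375, -36.900001525878906], [544.0999755859375, -16.700000762939453]]
carton top 3004 z 199.6 c [651.4  61.2] size [110.6 120.5] ang 87.04
[[588.4000244140625, 9.100000381469727], [708.7000122070312, 2.9000000953674316], [714.4000244140625, 113.4000015258789], [594.0999755859375, 119.5999984741211]]
fence top 303 z 82.8 c [ 610.8 -228.5] size [ 12.5 179.2] ang 83.46
[[521.0999755859375, -224.5], [699.0999755859375, -244.89999389648438], [700.5999755859375, -232.5], [522.5, -212.0]]
lever top 1390 z 267.4 c [ 388.9 -349.9] size [  3.2 184.5] ang 40.47
[[327.79998779296875, -280.79998779296875], [447.6000061035156, -421.20001220703125], [450.0, -419.1000061035156], [330.20001220703125, -278.70001220703125]]
strip 161 z 32.2 c [ 535.8 -133.2] size [106.7   9.6] ang 83.51
[[525.0, -185.60000610351562], [534.5, -186.6999969482422], [546.5999755859375, -80.69999694824219], [537.0, -79.5999984741211]]Traceback (most recent call last):
  File "<stdin>", line 16, in <module>
  File "<stdin>", line 9, in rect
    return _wrapfunc(a, 'argmax', axis=axis, out=out, **kwds)
    return bound(*args, **kwds)
ValueError: attempt to get argmax of an empty sequence
```

Stand: front-edge midpoint (633.3, −26.8), x axis (−0.113, −0.994); the fence checks at 203 mm. In the stand frame the carton is at x −89.5, y +8, and 3.5° askew. I'll approach it from the front.

Request:
{"op": "send_rows", "data": {"commands": [[1,-51,-27,0,0,0,0],[1,-51,-27,0,0,0,0],[1,-51,-27,0,0,0,0],[1,-51,-27,0,0,0,0],[1,-51,-27,0,0,0,0],[1,-51,-27,0,0,0,0],[1,-51,-27,0,0,0,0],[1,-51,-27,0,0,0,0],[1,-51,-27,0,0,0,0],[1,-51,-27,0,0,0,0]]}}

```text
time: 1.35
tool_pos: [623.0, 191.2, 231.0]
eef_rot: [[-0.932, 0.362, -0.001], [0.362, 0.932, -0.0], [0.0, -0.0, -1.0]]
force: [0.9, 1.0, -0.7]
grip_width: 85.4
gripper_force: 0.0
```

```bash
cat >> h.py <<'E'
O=np.array([633.3,-26.8,0]); SX=np.array([-.1128,-.9936,0]); SY=np.array([.9936,-.1128,0]); SR=np.stack([SX,SY,[0,0,1]],1)
def st():
    s=sense(); R=SR.T@s["eef_rot"]
    print("t",round(s["time"],2),"stand pos",np.round(SR.T@(s["tool_pos"]-O),1),"force(stand)",np.round(SR.T@s["force"],1),"width",round(float(s["grip_width"]),1),"gf",s["gripper_force"])
    print("R(stand)",np.round(R,3).tolist(),"q",np.round(s["q"],1)); return s
E
cat > need.py <<'E'
# need.py x y z tiltdeg : shift (current tool axes) and turn (rotvec) to target; tool y = stand y, tilted
from h import *; import sys
from scipy.spatial.transform import Rotation as Ro
x,y,z,a=map(float,sys.argv[1:]); s=st()
T=SR@np.array([[-1,0,0],[0,1,0],[0,0,-1.]])@Ro.from_euler("y",-a,degrees=True).as_matrix()
E=s["eef_rot"]; d=O+SR@np.array([x,y,z])-s["tool_pos"]
print("shift",np.round(E.T@d,1),"turn",np.round(Ro.from_matrix(E.T@T).as_rotvec(degrees=True),1))
E
python3 need.py -175 8 231 0
```

```text
t 1.35 stand pos [-215.4  -34.9  231. ] force(stand) [-1.1  0.7 -0.7] width 85.4 gf 0.0
R(stand) [[-0.255, -0.967, 0.0], [-0.967, 0.255, -0.001], [0.0, -0.0, -1.0]] q [-23.8  31.    4.4  86.3  -2.5  62.8  49.9]
shift [-51.8 -28.2  -0. ] turn [-0.  -0.  75.2]
```

Request:
{"op": "send_rows", "data": {"commands": [[1,0,0,0,0,0,10.7],[1,0,0,0,0,0,10.7],[1,0,0,0,0,0,10.7],[1,0,0,0,0,0,10.7],[1,0,0,0,0,0,10.7],[1,0,0,0,0,0,10.7],[1,0,0,0,0,0,10.7],[1,0,10,0,0,-10,0],[1,0,10,0,0,-10,0],[1,0,10,0,0,-10,0],[1,0,10,0,0,-10,0],[1,0,0,0,0,0,0]]}}

```text
time: 2.85
tool_pos: [660.8, 192.4, 225.4]
eef_rot: [[0.073, 0.995, -0.071], [0.759, -0.101, -0.643], [-0.647, -0.007, -0.763]]
force: [-0.3, 0.7, -1.0]
grip_width: 85.5
gripper_force: 0.0
```

```bash
python3 need.py -175 8 40 40
```

```text
t 2.85 stand pos [-220.9    2.6  225.4] force(stand) [-0.7 -0.3 -1. ] width 85.5 gf 0.0
R(stand) [[-0.763, -0.011, 0.647], [-0.013, 1.0, 0.002], [-0.647, -0.007, -0.763]] q [-49.6  53.6  35.8  64.2   6.9  88.6 -28.2]
shift [ 84.8   6.2 171.1] turn [0.1 0.3 0.7]
```

Request:
{"op": "send_rows", "data": {"commands": [[1,21,1.5,43,0,0,0.7],[1,21,1.5,43,0,0,0],[1,21,1.5,43,0,0,0],[1,21,1.5,40,0,0,0],[1,0,0,0,0,0,0]]}}

```text
time: 3.48
tool_pos: [662.1, 141.4, 46.3]
eef_rot: [[0.094, 0.993, -0.074], [0.759, -0.12, -0.639], [-0.644, 0.004, -0.765]]
force: [-0.4, 0.3, -0.4]
grip_width: 85.3
gripper_force: 0.0
```

```bash
python3 need.py -150 8 40 40
```

```text
t 3.48 stand pos [-170.4    9.6   46.3] force(stand) [-0.3 -0.4 -0.4] width 85.3 gf 0.0
R(stand) [[-0.765, 0.007, 0.644], [0.008, 1.0, -0.001], [-0.644, 0.004, -0.765]] q [-47.2  62.   33.6  76.2   4.8  69.  -33.4]
shift [-11.5  -1.5  18. ] turn [-0.1  0.1 -0.5]
```

Request:
{"op": "send_rows", "data": {"commands": [[1,-3.8,0,3.2,0,0,-0.4],[1,-3.8,0,3.2,0,0,0],[1,-3.1,0,2.6,0,0,0],[1,-3.1,0,2.6,0,0,0],[1,-3.1,0,2.6,0,0,0],[1,-3.1,0,2.6,0,0,0],[1,-3.1,0,2.6,0,0,0],[1,-3.1,0,2.6,0,0,0],[1,-3.1,0,2.6,0,0,0],[1,0,0,0,0,0,0]]}}

```text
time: 4.72
tool_pos: [659.4, 105.0, 47.9]
eef_rot: [[0.088, 0.994, -0.07], [0.761, -0.112, -0.639], [-0.643, 0.003, -0.766]]
force: [-0.3, -0.4, 0.2]
grip_width: 85.3
gripper_force: 0.0
```

```bash
python3 need.py -118 8 46 40
cat > car.py <<'E'
from h import *; import sys
c=capture("top"); save(c,sys.argv[1]); P=pts(c); hsv=cv2.cvtColor(c["frame"],cv2.COLOR_RGB2HSV)
S=(P-O)@SR
zz=float(sys.argv[2]); m=(abs(S[...,2]-zz)<8)&(hsv[...,1]>50)&(abs(S[...,1])<110)&(S[...,0]>-220)&(S[...,0]<205)
k,l,s,ce=cv2.connectedComponentsWithStats(m.astype(np.uint8)); i=1+np.argmax(s[1:,4]); q=S[l==i]
r=cv2.minAreaRect(q[:,:2].astype(np.float32)); print(len(q),np.median(q[:,2]),r,np.round(cv2.boxPoints(r),1).tolist())
E
python3 car.py p1.png 200
```

```text
t 4.72 stand pos [-133.9   11.    47.9] force(stand) [ 0.5 -0.2  0.2] width 85.3 gf 0.0
R(stand) [[-0.766, -0.001, 0.643], [0.001, 1.0, 0.003], [-0.643, 0.003, -0.766]] q [-45.8  60.6  34.   80.2   6.   65.1 -31.9]
shift [-10.9  -3.   11.7] turn [ 0.2  0.  -0.1]
3002 199.58112467793262 ((-82.62303161621094, 5.307262420654297), (111.27696990966797, 120.56271362304688), 0.2626446485519409) [[-138.5, 65.30000305175781], [-138.0, -55.20000076293945], [-26.700000762939453, -54.70000076293945], [-27.299999237060547, 65.80000305175781]]
```

Request:
{"op": "send_rows", "data": {"commands": [[1,-3.1,0,2.6,0,0,0],[1,-3.1,0,2.6,0,0,0],[1,-3.1,0,2.6,0,0,0],[1,-3.1,0,2.6,0,0,0],[1,-3.1,0,2.6,0,0,0],[1,-2.3,0,1.9,0,0,0],[1,-1.2,0,1.0,0,0,0],[1,-0.8,0,0.6,0,0,0],[1,0,0,0,0,0,0]]}}

```text
time: 5.9
tool_pos: [656.7, 79.9, 48.0]
eef_rot: [[0.087, 0.994, -0.069], [0.761, -0.111, -0.639], [-0.643, 0.003, -0.766]]
force: [0.3, 0.7, 0.1]
grip_width: 85.3
gripper_force: 0.5
```

```bash
python3 need.py -107 8 46 40;python3 car.py p2.png 200
```

```text
t 5.9 stand pos [-108.6   11.2   48. ] force(stand) [-0.7  0.2  0.1] width 85.3 gf 0.4611918161390349
R(stand) [[-0.766, -0.002, 0.643], [0.001, 1.0, 0.004], [-0.643, 0.003, -0.766]] q [-44.8  59.8  34.3  82.8   6.7  62.6 -31.2]
shift [-0.  -3.2  2.6] turn [ 0.2  0.  -0. ]
3002 199.5098962251627 ((-57.264801025390625, 5.255195617675781), (110.65564727783203, 120.1675796508789), 0.2860478162765503) [[-112.9000015258789, 65.0999984741211], [-112.30000305175781, -55.099998474121094], [-1.600000023841858, -54.599998474121094], [-2.200000047683716, 65.5999984741211]]
```

Slow 1 mm steps for the last 2 mm.

Request:
{"op": "send_rows", "data": {"commands": [[1,-0.8,0,0.6,0,0,0],[1,-0.8,0,0.6,0,0,0],[1,-0.8,0,0.6,0,0,0],[1,0,0,0,0,0,0]]}}

```text
time: 6.45
tool_pos: [656.5, 77.0, 48.1]
eef_rot: [[0.087, 0.994, -0.069], [0.761, -0.111, -0.639], [-0.643, 0.004, -0.766]]
force: [0.3, 1.9, -0.7]
grip_width: 85.4
gripper_force: 1.0
```

```bash
python3 need.py -107 8 46 40;python3 car.py p3.png 200
```

```text
t 6.45 stand pos [-105.8   11.3   48.1] force(stand) [-2.   0.1 -0.7] width 85.4 gf 1.0395852295914665
R(stand) [[-0.766, -0.002, 0.643], [0.001, 1.0, 0.004], [-0.643, 0.004, -0.766]] q [-44.7  59.7  34.3  83.1   6.7  62.3 -31.1]
shift [ 2.3 -3.3  0.8] turn [ 0.2 -0.  -0.1]
3005 199.566210073858 ((-54.573509216308594, 5.406108856201172), (120.18171691894531, 111.23905944824219), 89.99285125732422) [[-110.19999694824219, -54.70000076293945], [1.0, -54.70000076293945], [1.100000023841858, 65.5], [-110.19999694824219, 65.5]]
```

Request:
{"op": "send_rows", "data": {"commands": [[1,-0.5,0,0.4,0,0,0],[1,-0.5,0,0.4,0,0,0],[1,0,0,0,0,0,0]]}}

```text
time: 6.88
tool_pos: [656.6, 76.9, 48.1]
eef_rot: [[0.087, 0.994, -0.068], [0.762, -0.11, -0.638], [-0.642, 0.004, -0.767]]
force: [0.6, 6.3, 1.0]
grip_width: 85.4
gripper_force: 3.1
```

```bash
python3 need.py -107 8 46 40;python3 car.py p4.png 200
```

```text
t 6.88 stand pos [-105.7   11.4   48.1] force(stand) [-6.3 -0.1  1. ] width 85.4 gf 3.1403504870831966
R(stand) [[-0.767, -0.003, 0.641], [0.0, 1.0, 0.005], [-0.642, 0.004, -0.767]] q [-44.7  59.7  34.3  83.1   6.7  62.1 -31. ]
shift [ 2.3 -3.4  0.8] turn [ 0.3 -0.1 -0. ]
2997 199.55662854214216 ((-54.44567108154297, 5.667694091796875), (120.71182250976562, 111.15816497802734), 89.85831451416016) [[-110.19999694824219, -54.599998474121094], [1.0, -54.79999923706055], [1.2999999523162842, 65.9000015258789], [-109.9000015258789, 66.19999694824219]]
```

Seated flat against the step: the force rises with no motion, and the carton is square. Backing off and going up to the top.

Request:
{"op": "send_rows", "data": {"commands": [[1,7.7,0,-6.4,0,0,0],[1,7.7,0,-6.4,0,0,0],[1,-29,-2,-34.5,0,0,0],[1,-29,-2,-34.5,0,0,0],[1,-29,-2,-34.5,0,0,0],[1,0,0,0,0,0,0]]}}

```text
time: 7.68
tool_pos: [653.6, 96.2, 187.2]
eef_rot: [[0.091, 0.994, -0.065], [0.762, -0.111, -0.638], [-0.641, 0.009, -0.767]]
force: [0.2, 0.8, -0.2]
grip_width: 85.5
gripper_force: 0.0
```

```bash
python3 need.py -106 5.5 183 40;python3 car.py p5.png 200
```

```text
t 7.67 stand pos [-124.5    6.2  187.2] force(stand) [-0.8  0.1 -0.2] width 85.5 gf 0.0
R(stand) [[-0.767, -0.002, 0.641], [0.004, 1.0, 0.008], [-0.641, 0.009, -0.767]] q [-46.8  51.1  36.8  77.8   8.7  75.  -27.4]
shift [-11.5  -0.8  15.1] turn [ 0.5 -0.1 -0.3]
2999 199.52160588440861 ((-54.56226348876953, 5.632465362548828), (110.72959899902344, 120.58043670654297), 0.07386767864227295) [[-110.0, 65.9000015258789], [-109.80000305175781, -54.70000076293945], [0.8999999761581421, -54.599998474121094], [0.699999988079071, 66.0]]
```

Request:
{"op": "send_rows", "data": {"commands": [[1,-4,-0.3,5,0,0,0],[1,-4,-0.3,5,0,0,0],[1,-3.8,0,5,0,0,0],[1,-4.5,0,2.4,0,0,0],[1,-4.5,0,2.4,0,0,0],[1,-4.5,0,2.4,0,0,0],[1,-4.5,0,2.4,0,0,0],[1,0,0,0,0,0,0]]}}

```text
time: 8.72
tool_pos: [647.1, 57.2, 183.8]
eef_rot: [[0.088, 0.994, -0.069], [0.761, -0.112, -0.639], [-0.643, 0.004, -0.766]]
force: [-0.4, 2.1, -0.2]
grip_width: 85.5
gripper_force: 0.8
```

Run:
```python
from h import *
st(); c=capture("side"); save(c,"s1.png")
```

```text
t 8.72 stand pos [-85.1   4.3 183.8] force(stand) [-2.  -0.7 -0.2] width 85.5 gf 0.7882274573785253
R(stand) [[-0.766, -0.001, 0.643], [0.002, 1.0, 0.004], [-0.643, 0.004, -0.766]] q [-45.2  49.8  37.1  81.9   9.9  71.3 -26.2]
```

View pics/s1.png

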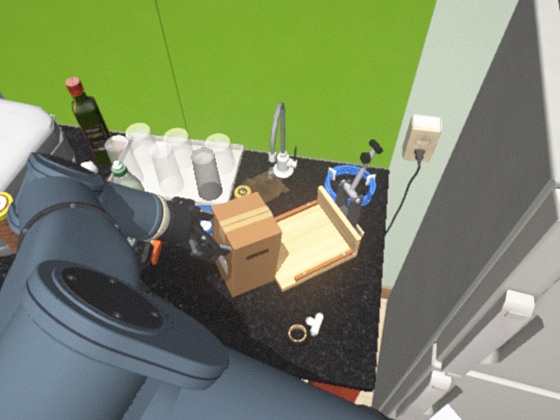

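The carton (about (245,240)) is tipping over the step with about 2 N on it, and both fingers are on its upper front face at (212,240). Continuing.

Request:
{"op": "send_rows", "data": {"commands": [[1,-4.7,0,2.2,0,0,0],[1,-4.7,0,2.2,0,0,0],[1,-4.7,0,2.2,0,0,0],[1,-4.7,0,2.2,0,0,0],[1,-4.7,0,2.2,0,0,0],[1,-4.7,0,2.2,0,0,0],[1,-4.7,0,2.2,0,0,0],[1,-4.7,0,2.2,0,0,0],[1,0,0,0,0,0,0]]}}

```text
time: 9.9
tool_pos: [642.5, 17.3, 194.4]
eef_rot: [[0.088, 0.994, -0.069], [0.761, -0.112, -0.639], [-0.643, 0.003, -0.766]]
force: [0.1, 0.9, 0.4]
grip_width: 85.6
gripper_force: 0.4
```

Run:
```python
from h import *
st(); c=capture("side"); save(c,"s2.png"); cv2.imwrite("pics/s2c.png",cv2.resize(c["frame"][130:320,130:400,::-1],None,fx=2,fy=2))
P=(pts(c)-O)@SR
v=P[(abs(P[...,1])<62)&(P[...,2]>125)&(P[...,0]>-60)&(P[...,0]<190)]; print(v[:,2].max(), np.round(v.max(0)))
```

```text
t 9.9 stand pos [-44.9   4.2 194.4] force(stand) [-0.9 -0.   0.4] width 85.6 gf 0.4079317540163174
R(stand) [[-0.766, -0.001, 0.643], [0.001, 1.0, 0.003], [-0.643, 0.003, -0.766]] q [-43.5  47.9  37.8  84.8  11.3  68.7 -24.4]
232.3049480193476 [ 63.  62. 232.]
```

View pics/s2c.png

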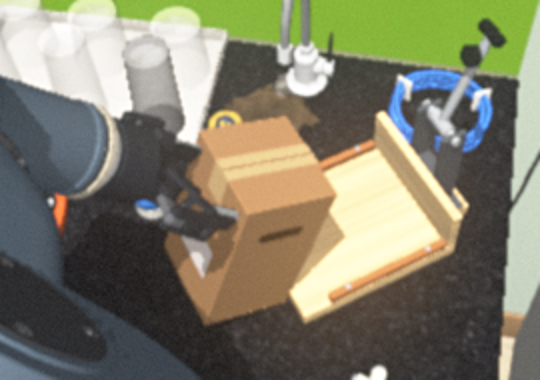

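The carton leans about 22°, straight along the stand, with the fingers on its front face at crop (225,215). Continuing past the balance point.

Request:
{"op": "send_rows", "data": {"commands": [[1,-4.7,0,2.2,0,0,0],[1,-4.7,0,2.2,0,0,0],[1,-4.7,0,2.2,0,0,0],[1,-4,0,2,0,0,0],[1,-4,0,2,0,0,0],[1,-4,0,2,0,0,0],[1,0,0,0,0,0,0]]}}

```text
time: 10.82
tool_pos: [639.4, -10.4, 201.6]
eef_rot: [[0.088, 0.994, -0.069], [0.761, -0.112, -0.639], [-0.643, 0.003, -0.766]]
force: [0.9, -0.3, 0.0]
grip_width: 85.4
gripper_force: 0.2
```

```bash
python3 - <<'E'
from h import *
st(); c=capture("side"); save(c,"s3.png"); cv2.imwrite("pics/s3c.png",cv2.resize(c["frame"][130:320,130:400,::-1],None,fx=2,fy=2))
E
python3 car.py p6.png 130
```

```text
t 10.82 stand pos [-17.    4.2 201.6] force(stand) [0.2 0.9 0. ] width 85.4 gf 0.2003249991685152
R(stand) [[-0.766, -0.001, 0.643], [0.001, 1.0, 0.003], [-0.643, 0.003, -0.766]] q [-42.1  46.6  38.3  86.6  12.2  67.1 -23.1]
37 129.60628696711788 ((-66.05973815917969, 49.62882614135742), (8.964970588684082, 29.685977935791016), 2.4571292400360107) [[-71.19999694824219, 64.30000305175781], [-69.9000015258789, 34.599998474121094], [-60.900001525878906, 35.0], [-62.20000076293945, 64.69999694824219]]
```

View pics/s3c.png

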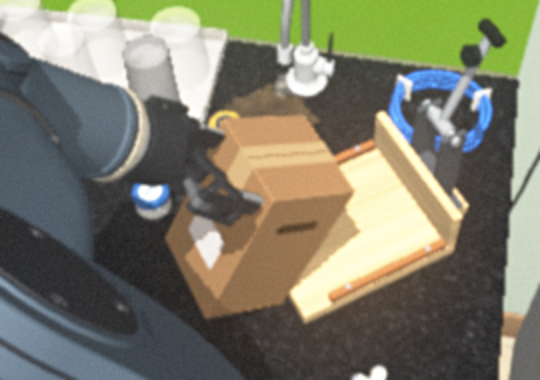

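The carton leans about 33°, and the load is near zero, so it is almost balanced. A little farther.

Request:
{"op": "send_rows", "data": {"commands": [[1,-4,0,2,0,0,0],[1,-4,0,2,0,0,0],[1,-4,0,2,0,0,0],[1,-4,0,2,0,0,0],[1,-4,0,2,0,0,0],[1,0,0,0,0,0,0],[1,0,0,0,0,0,0]]}}

```text
time: 11.8
tool_pos: [637.1, -31.4, 206.5]
eef_rot: [[0.087, 0.994, -0.069], [0.761, -0.111, -0.639], [-0.643, 0.003, -0.766]]
force: [0.0, -0.8, -0.7]
grip_width: 85.5
gripper_force: 0.0
```

```bash
python3 - <<'E'
from h import *
st(); c=capture("side"); save(c,"s4.png"); cv2.imwrite("pics/s4c.png",cv2.resize(c["frame"][130:320,130:400,::-1],None,fx=2,fy=2))
E
python3 car.py p7.png 130
```

```text
t 11.8 stand pos [  4.1   4.3 206.5] force(stand) [ 0.8  0.1 -0.7] width 85.5 gf 0.0
R(stand) [[-0.766, -0.002, 0.643], [0.001, 1.0, 0.004], [-0.643, 0.003, -0.766]] q [-41.   45.7  38.6  87.8  13.   65.8 -22.1]
14 132.46057237875885 ((-56.59580612182617, 45.445472717285156), (5.733068466186523, 15.115135192871094), 6.7797136306762695) [[-60.29999923706055, 52.599998474121094], [-58.599998474121094, 37.599998474121094], [-52.900001525878906, 38.29999923706055], [-54.599998474121094, 53.29999923706055]]
```

View pics/s4c.png

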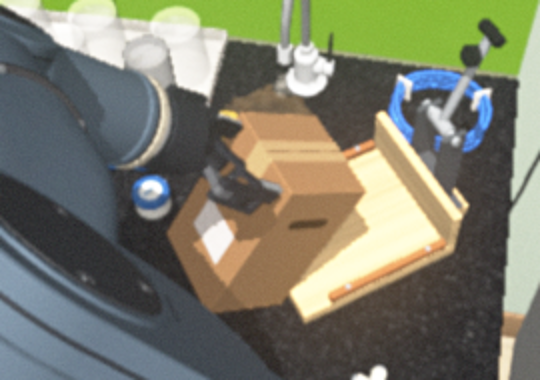

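It leans about 40° and still rests against the fingers. Continuing.

Request:
{"op": "send_rows", "data": {"commands": [[1,-4,0,2.5,0,0,0],[1,-4,0,2.5,0,0,0],[1,-4,0,2.5,0,0,0],[1,-4,0,2.5,0,0,0],[1,-4,0,2.5,0,0,0],[1,0,0,0,0,0,0],[1,0,0,0,0,0,0],[1,0,0,0,0,0,0]]}}

```text
time: 12.9
tool_pos: [634.5, -54.4, 209.7]
eef_rot: [[0.087, 0.994, -0.069], [0.761, -0.111, -0.639], [-0.643, 0.003, -0.766]]
force: [0.4, -1.3, 0.2]
grip_width: 85.1
gripper_force: 0.0
```

```bash
python3 - <<'E'
from h import *
st(); c=capture("side"); save(c,"s5.png"); cv2.imwrite("pics/s5c.png",cv2.resize(c["frame"][130:320,130:400,::-1],None,fx=2,fy=2))
E
python3 car.py p8.png 130
```

```text
t 12.9 stand pos [ 27.3   4.3 209.7] force(stand) [1.3 0.5 0.2] width 85.1 gf 0.0
R(stand) [[-0.766, -0.002, 0.643], [0.0, 1.0, 0.004], [-0.643, 0.003, -0.766]] q [-39.7  44.9  39.   89.2  13.7  64.2 -21. ]
3233 129.31980003433264 ((55.668235778808594, 5.5296783447265625), (176.03977966308594, 119.9451675415039), 0.08307036757469177) [[-32.400001525878906, 65.4000015258789], [-32.29999923706055, -54.599998474121094], [143.8000030517578, -54.29999923706055], [143.60000610351562, 65.5999984741211]]
```

The carton is flat on the deck: front face at z 129, square, y +5.5 mm, foot overhanging 56 mm. Now I'll check the lever bar and the obstacles around it.

```bash
python3 need.py 274 0 360 0
python3 - <<'E'
from h import *
for n in("top","side"):
    c=dict(np.load(n+".npz")); P=pts(c); S=(P-O)@SR; v=c["frame"].max(-1)
    m=(abs(S[...,1])<45)&(S[...,0]>245)&(S[...,0]<305)&(S[...,2]>255)&(S[...,2]<295)
    q=S[m]; print(n,len(q),np.round(np.percentile(q,[2,50,98],axis=0),1).tolist())
    w=P.reshape(-1,3); w=w[(w[:,2]>60)&(w[:,0]>100)&(w[:,0]<800)&(w[:,1]<-200)&(w[:,1]>-900)]
    g=np.round(w[:,:2]/50)*50
    for x in range(150,801,50):
        k=w[(g[:,0]==x)&((w[:,1]<-330)|(w[:,2]>290))]
        if len(k): j=np.argmax(k[:,1]); print(x,np.round(k[j]),np.round(k[:,2].max()))
E
```

```text
t 13.0 stand pos [ 27.4   4.3 209.8] force(stand) [ 0.6 -0.4 -0.9] width 85.3 gf 0.0
R(stand) [[-0.766, -0.002, 0.643], [0.001, 1.0, 0.004], [-0.643, 0.003, -0.766]] q [-39.7  44.9  39.   89.2  13.7  64.2 -21. ]
shift [-285.5   -4.3   43.4] turn [ 0.2 40.   0. ]
top 255 [[249.6, -17.3, 255.9], [268.6, -0.8, 277.7], [280.9, 16.7, 283.7]]
250 [ 257. -200.  311.] 384.0
300 [ 275. -216.  291.] 517.0
350 [ 325. -275.  502.] 580.0
400 [ 376. -333.  302.] 580.0
450 [ 425. -391.  192.] 573.0
500 [ 476. -450.  111.] 495.0
550 [ 525. -508.  167.] 421.0
600 [ 583. -450.  122.] 356.0
650 [ 645. -469.  134.] 433.0
700 [ 725. -449.  515.] 528.0
750 [ 774. -400.  387.] 604.0
800 [ 800. -375.   86.] 630.0
side 219 [[250.4, -18.7, 255.9], [269.9, -3.2, 275.9], [281.9, 14.4, 285.8]]
150 [ 165. -200.  383.] 436.0
250 [ 251. -200.  549.] 582.0
300 [ 275. -218.  568.] 582.0
350 [ 325. -277.  331.] 582.0
400 [ 375. -336.  513.] 582.0
450 [ 425. -394.  437.] 582.0
500 [ 475. -452.  475.] 582.0
550 [ 525. -511.  546.] 565.0
600 [ 581. -451.  129.] 511.0
650 [ 643. -471.  124.] 507.0
700 [ 724. -448.  489.] 501.0
750 [ 775. -398.  460.] 495.0
800 [ 800. -373.  465.] 488.0
```

Run:
```python
from h import *
for n in("top","side"):
    c=dict(np.load(n+".npz")); w=pts(c)[c["range_z"]>0]
    w=w[(w[:,2]>150)&(w[:,0]>-200)&(w[:,0]<450)&(w[:,1]<50)&(w[:,1]>-500)]
    for x in range(-200,450,50):
        k=w[(w[:,0]>=x)&(w[:,0]<x+50)]
        if len(k): j=np.argmax(k[:,1]); print(n,x,np.round(k[j]),np.round(k[:,2].max()))
```

```text
top 150 [ 197. -142.  157.] 189.0
top 200 [ 201. -147.  173.] 318.0
top 250 [ 250. -198.  205.] 450.0
top 300 [ 300. -246.  297.] 580.0
top 350 [ 351. -304.  177.] 580.0
top 400 [ 401. -363.  266.] 580.0
side 50 [ 100. -256.  208.] 244.0
side 100 [ 150. -213.  350.] 388.0
side 150 [ 196. -141.  359.] 529.0
side 200 [ 200. -148.  191.] 579.0
side 250 [ 254. -198.  514.] 582.0
side 300 [ 300. -247.  314.] 582.0
side 350 [ 350. -306.  324.] 582.0
side 400 [ 400. -365.  409.] 582.0
```

```bash
python3 need.py 223 -1 336 40
```

```text
t 13.0 stand pos [ 27.4   4.3 209.8] force(stand) [ 0.6 -0.4 -0.9] width 85.3 gf 0.0
R(stand) [[-0.766, -0.002, 0.643], [0.001, 1.0, 0.004], [-0.643, 0.003, -0.766]] q [-39.7  44.9  39.   89.2  13.7  64.2 -21. ]
shift [-231.    -5.3   29. ] turn [ 0.2 -0.  -0. ]
```

Request:
{"op": "send_rows", "data": {"commands": [[1,-38.5,-0.9,4.8,0,0,0],[1,-38.5,-0.9,4.8,0,0,0],[1,-38.5,-0.9,4.8,0,0,0],[1,-38.5,-0.9,4.8,0,0,0],[1,-38.5,-0.9,4.8,0,0,0],[1,-38.5,-0.9,4.8,0,0,0],[1,0,0,0,0,0,0]]}}

```text
time: 13.88
tool_pos: [605.6, -252.1, 338.8]
eef_rot: [[0.093, 0.993, -0.07], [0.76, -0.116, -0.64], [-0.644, 0.007, -0.765]]
force: [-0.7, 0.3, -0.5]
grip_width: 85.0
gripper_force: 0.0
```

```bash
python3 need.py 281 -1 266.5 40;  python3 - <<'E'
from h import *
c=capture("top"); save(c,"t9.png"); cv2.imwrite("pics/t9c.png",cv2.resize(c["frame"][120:320,160:440,::-1],None,fx=2.5,fy=2.5))
E
```

```text
t 13.88 stand pos [227.   -2.2 338.8] force(stand) [-0.2 -0.8 -0.5] width 85.0 gf 0.0
R(stand) [[-0.765, 0.003, 0.644], [0.007, 1.0, 0.003], [-0.644, 0.007, -0.765]] q [-26.8  33.8  42.5  88.5  20.   63.8  -5.5]
shift [ 5.2  0.9 90.1] turn [ 0.2  0.1 -0.4]
```

View pics/t9c.png

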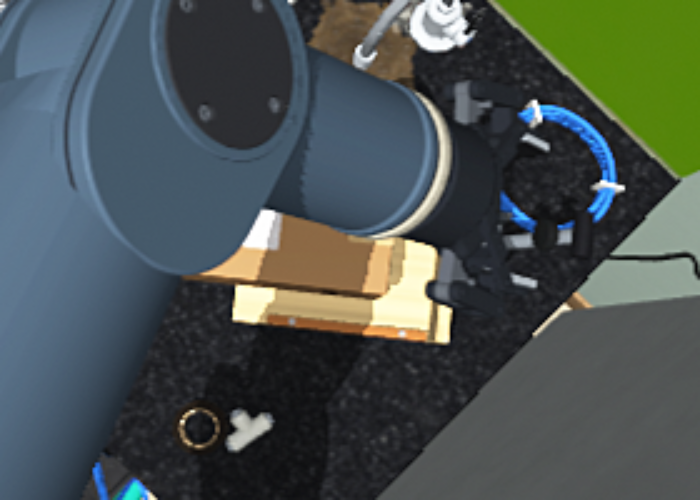

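Fingers at crop (530,140) and (525,280) straddle the lever's bar at (578,232); allowing for parallax they are centred within a few mm. Going down onto it.

Request:
{"op": "send_rows", "data": {"commands": [[1,2,0,30,0,0,0],[1,2,0,30,0,0,0],[1,1,0,20,0,0,0],[1,0,0,10,0,0,0],[1,0,0,0,0,0,0]]}}

```text
time: 14.55
tool_pos: [601.3, -301.5, 263.5]
eef_rot: [[0.086, 0.994, -0.069], [0.761, -0.111, -0.639], [-0.643, 0.002, -0.766]]
force: [1.3, 0.4, 0.4]
grip_width: 85.2
gripper_force: 0.0
```

```bash
python3 need.py 281 -1 266.5 40;  python3 - <<'E'
from h import *
c=capture("top"); save(c,"t10.png"); a=cv2.resize(c["frame"][170:260,340:430,::-1],(400,400))
c=capture("wrist"); b=cv2.resize(c["frame"][:,:,::-1],(400,300)); b=cv2.copyMakeBorder(b,0,100,0,0,0)
cv2.imwrite("pics/t10c.png",np.hstack([a,b]))
E
```

```text
t 14.55 stand pos [276.5  -0.8 263.5] force(stand) [-0.5  1.2  0.4] width 85.2 gf 0.0
R(stand) [[-0.766, -0.002, 0.643], [-0.0, 1.0, 0.003], [-0.643, 0.002, -0.766]] q [-21.6  37.8  41.4  94.5  20.1  52.4  -6.2]
shift [-5.4 -0.2  0.5] turn [0.2 0.  0. ]
```

View pics/t10c.png

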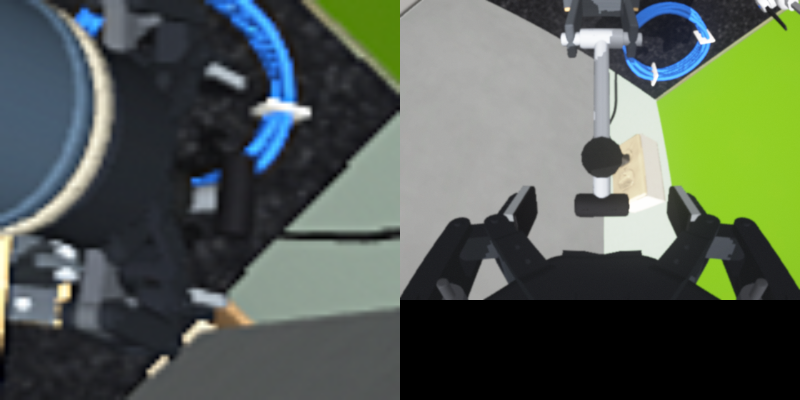

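The wrist view (right half) shows the bar at (602,205) midway between the pads at (520,205) and (685,205). Aligning and closing on the bar ends.

Request:
{"op": "send_rows", "data": {"commands": [[1,-5,0,0.5,0,0,0],[0.6,0,0,0,0,0,0],[0.3,0,0,0,0,0,0],[0.3,0,0,0,0,0,0],[0.3,0,0,0,0,0,0],[0.3,0,0,0,0,0,0]], "grip_force": 20}}

```text
time: 15.4
tool_pos: [601.0, -306.0, 267.0]
eef_rot: [[0.087, 0.994, -0.068], [0.761, -0.111, -0.639], [-0.643, 0.004, -0.766]]
force: [-0.0, 2.7, 2.3]
grip_width: 35.2
gripper_force: 23.5
```

```bash
python3 need.py 281 -1 266.5 40;  python3 - <<'E'
from h import *
c=capture("wrist"); save(c,"w1.png")
E
```

```text
t 15.4 stand pos [281.1  -0.6 267. ] force(stand) [-2.6 -0.3  2.3] width 35.2 gf 23.543183505535126
R(stand) [[-0.766, -0.002, 0.643], [0.001, 1.0, 0.004], [-0.643, 0.004, -0.766]] q [-21.3  37.6  41.4  94.2  20.2  52.5  -5.7]
shift [ 0.4 -0.4  0.4] turn [ 0.2 -0.  -0. ]
```

View pics/w1.png

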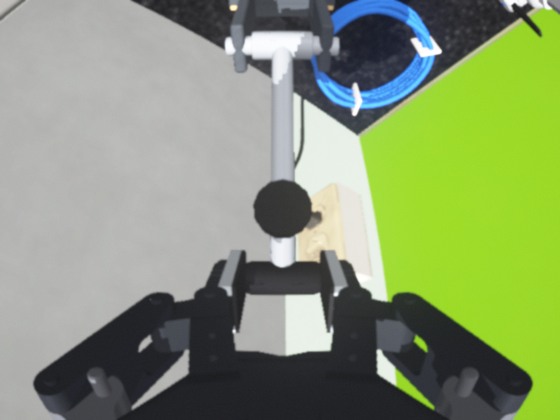

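Bar gripped (35 mm wide, 23 N). Computing the arc.

Run:
```python
import numpy as np
t=np.radians(np.linspace(-20,90,23)); x=-135*np.sin(t); z=135*np.cos(t); dx=np.diff(x); dz=np.diff(z)
for a,b,c in zip(np.degrees(t[1:]),-.766*dx-.643*dz,.643*dx-.766*dz): print("[0.3, %.1f, 0, %.1f, 0, 0, 0] %d"%(b,c,a))
```

```text
[0.3, 6.3, 0, -9.9, 0, 0, 0] -14
[0.3, 7.2, 0, -9.3, 0, 0, 0] -10
[0.3, 8.0, 0, -8.7, 0, 0, 0] -5
[0.3, 8.7, 0, -8.0, 0, 0, 0] 0
[0.3, 9.3, 0, -7.2, 0, 0, 0] 5
[0.3, 9.9, 0, -6.3, 0, 0, 0] 10
[0.3, 10.4, 0, -5.4, 0, 0, 0] 14
[0.3, 10.9, 0, -4.5, 0, 0, 0] 20
[0.3, 11.2, 0, -3.5, 0, 0, 0] 25
[0.3, 11.5, 0, -2.6, 0, 0, 0] 29
[0.3, 11.7, 0, -1.5, 0, 0, 0] 35
[0.3, 11.8, 0, -0.5, 0, 0, 0] 40
[0.3, 11.8, 0, 0.5, 0, 0, 0] 45
[0.3, 11.7, 0, 1.5, 0, 0, 0] 50
[0.3, 11.5, 0, 2.5, 0, 0, 0] 55
[0.3, 11.2, 0, 3.5, 0, 0, 0] 59
[0.3, 10.9, 0, 4.5, 0, 0, 0] 65
[0.3, 10.4, 0, 5.4, 0, 0, 0] 70
[0.3, 9.9, 0, 6.3, 0, 0, 0] 75
[0.3, 9.3, 0, 7.2, 0, 0, 0] 80
[0.3, 8.7, 0, 8.0, 0, 0, 0] 85
[0.3, 8.0, 0, 8.7, 0, 0, 0] 90
```

Request:
{"op": "send_rows", "data": {"commands": [[0.3,6.3,0,-9.9,0,0,0],[0.3,7.2,0,-9.3,0,0,0],[0.3,8.0,0,-8.7,0,0,0],[0.3,8.7,0,-8.0,0,0,0],[0.3,0,0,0,0,0,0]]}}

```text
time: 16.08
tool_pos: [606.3, -258.9, 274.8]
eef_rot: [[0.086, 0.994, -0.068], [0.761, -0.109, -0.639], [-0.643, 0.003, -0.766]]
force: [4.1, 0.4, -2.7]
grip_width: 35.4
gripper_force: 22.6
```

```bash
python3 need.py 235 -1 275 40
```

```text
t 16.07 stand pos [233.6  -0.6 274.8] force(stand) [-0.9  4.1 -2.7] width 35.4 gf 22.58964568376541
R(stand) [[-0.766, -0.003, 0.643], [-0.001, 1.0, 0.005], [-0.643, 0.003, -0.766]] q [-25.6  37.2  41.6  93.5  19.6  56.1  -8.1]
shift [-1.2 -0.4  0.8] turn [ 0.3 -0.   0. ]
```

Following the arc nicely with low forces.

Request:
{"op": "send_rows", "data": {"commands": [[0.3,9.3,0,-7.2,0,0,0],[0.3,9.9,0,-6.3,0,0,0],[0.3,10.4,0,-5.4,0,0,0],[0.3,10.9,0,-4.5,0,0,0],[0.3,11.2,0,-3.5,0,0,0],[0.3,11.5,0,-2.6,0,0,0],[0.3,11.7,0,-1.5,0,0,0],[0.3,11.8,0,-0.5,0,0,0],[0.3,11.8,0,0.5,0,0,0],[0.3,0,0,0,0,0,0]]}}

```text
time: 17.32
tool_pos: [617.1, -163.8, 234.2]
eef_rot: [[0.085, 0.994, -0.068], [0.762, -0.109, -0.639], [-0.642, 0.003, -0.766]]
force: [5.1, 1.6, 3.8]
grip_width: 35.5
gripper_force: 22.2
```

```bash
python3 need.py 139.5 -1 235 40
```

```text
t 17.32 stand pos [137.9  -0.6 234.2] force(stand) [-2.1  4.9  3.8] width 35.5 gf 22.225946187973022
R(stand) [[-0.766, -0.004, 0.642], [-0.001, 1.0, 0.004], [-0.642, 0.003, -0.766]] q [-33.   40.8  40.7  94.   17.3  58.  -15.2]
shift [-1.7 -0.4  0.4] turn [ 0.3 -0.   0.1]
```

Request:
{"op": "send_rows", "data": {"commands": [[0.3,11.7,0,1.5,0,0,0],[0.3,11.5,0,2.5,0,0,0],[0.3,11.2,0,3.5,0,0,0],[0.3,10.9,0,4.5,0,0,0],[0.3,10.4,0,5.4,0,0,0],[0.3,9.9,0,6.3,0,0,0],[0.3,9.3,0,7.2,0,0,0],[0.3,4.4,0,4,0,0,0],[0.3,0,0,0,0,0,0]]}}

```text
time: 18.45
tool_pos: [621.5, -125.5, 156.1]
eef_rot: [[0.086, 0.994, -0.068], [0.762, -0.109, -0.638], [-0.642, 0.003, -0.767]]
force: [4.4, 4.7, 0.8]
grip_width: 35.5
gripper_force: 23.2
```

```bash
python3 need.py 100 -1 140 40
```

```text
t 18.45 stand pos [ 99.4  -0.6 156.1] force(stand) [-5.2  3.8  0.8] width 35.5 gf 23.174537122249603
R(stand) [[-0.767, -0.004, 0.642], [-0.001, 1.0, 0.004], [-0.642, 0.003, -0.767]] q [-34.9  46.8  38.9  96.4  15.1  52.8 -20.5]
shift [ 9.9 -0.5 12.7] turn [ 0.3 -0.1  0.1]
```

Request:
{"op": "send_rows", "data": {"commands": [[0.3,2.1,0,2.2,0,0,0],[0.3,2,0,2.3,0,0,0],[0.3,2,0,2.3,0,0,0],[0.3,1.9,0,2.3,0,0,0],[0.3,0.7,0,0.7,0,0,0],[0.3,0,0,0,0,0,0]]}}

```text
time: 19.2
tool_pos: [621.6, -124.6, 143.1]
eef_rot: [[0.086, 0.994, -0.068], [0.763, -0.109, -0.637], [-0.641, 0.003, -0.768]]
force: [4.3, 8.3, 0.4]
grip_width: 35.2
gripper_force: 24.0
```

```bash
python3 need.py 100 -1 140 40
```

```text
t 19.2 stand pos [ 98.5  -0.6 143.1] force(stand) [-8.7  3.4  0.4] width 35.2 gf 23.97112548351288
R(stand) [[-0.768, -0.004, 0.641], [-0.001, 1.0, 0.005], [-0.641, 0.003, -0.768]] q [-34.8  47.7  38.6  96.9  14.8  51.6 -21. ]
shift [ 0.8 -0.4  3.4] turn [ 0.3 -0.1  0.1]
```

Request:
{"op": "send_rows", "data": {"commands": [[0.3,1.5,0,0.2,0,0,0],[0.3,0.7,0,0.8,0,0,0],[0.3,0.4,0,0.4,0,0,0],[0.3,0,0,0,0,0,0]]}}

```text
time: 19.7
tool_pos: [621.6, -124.4, 140.8]
eef_rot: [[0.086, 0.994, -0.068], [0.762, -0.11, -0.638], [-0.642, 0.003, -0.767]]
force: [6.1, 4.8, 0.4]
grip_width: 35.1
gripper_force: 23.8
```

```bash
python3 need.py 97.5 -1 140 40
```

```text
t 19.7 stand pos [ 98.3  -0.6 140.8] force(stand) [-5.5  5.5  0.4] width 35.1 gf 23.81346970796585
R(stand) [[-0.767, -0.003, 0.642], [-0.0, 1.0, 0.004], [-0.642, 0.003, -0.767]] q [-34.8  47.9  38.6  97.   14.8  51.4 -21.2]
shift [ 1.1 -0.4  0.1] turn [ 0.3 -0.1  0. ]
```

Continue in 0.5 mm steps until the foot bears on the carton.

Request:
{"op": "send_rows", "data": {"commands": [[0.3,0.5,0,0.4,0,0,0],[0.3,0.4,0,0.3,0,0,0],[0.3,0.3,0,0.3,0,0,0],[0.3,0,0,0,0,0,0]]}}

```text
time: 20.2
tool_pos: [621.7, -124.3, 139.3]
eef_rot: [[0.086, 0.994, -0.068], [0.762, -0.11, -0.638], [-0.642, 0.003, -0.767]]
force: [5.5, 3.7, -0.0]
grip_width: 35.7
gripper_force: 23.8
```

```bash
python3 need.py 97.5 -1 140 40
```

```text
t 20.2 stand pos [ 98.2  -0.6 139.3] force(stand) [-4.3  5.  -0. ] width 35.7 gf 23.796544075012207
R(stand) [[-0.767, -0.003, 0.642], [-0.0, 1.0, 0.004], [-0.642, 0.003, -0.767]] q [-34.8  48.   38.5  97.   14.8  51.3 -21.3]
shift [ 0.1 -0.4 -1. ] turn [ 0.3 -0.1  0. ]
```

Request:
{"op": "send_rows", "data": {"commands": [[0.3,0.4,0,0.4,0,0,0],[0.3,0.4,0,0.4,0,0,0],[0.3,0.4,0,0.4,0,0,0],[0.3,0,0,0,0,0,0]]}}

```text
time: 20.7
tool_pos: [621.6, -124.3, 137.7]
eef_rot: [[0.086, 0.994, -0.068], [0.762, -0.11, -0.638], [-0.642, 0.003, -0.767]]
force: [4.0, 3.0, 0.8]
grip_width: 35.6
gripper_force: 23.8
```

```bash
python3 need.py 97.5 -1 140 40
python3 - <<'E'
from h import *
c=capture("side"); save(c,"s11.png"); cv2.imwrite("pics/s11c.png",cv2.resize(c["frame"][160:300,220:380,::-1],None,fx=4,fy=4))
c=capture("wrist"); save(c,"w11.png")
E
```

```text
t 20.7 stand pos [ 98.2  -0.6 137.7] force(stand) [-3.4  3.7  0.8] width 35.6 gf 23.82180154323578
R(stand) [[-0.767, -0.003, 0.642], [-0.0, 1.0, 0.004], [-0.642, 0.003, -0.767]] q [-34.8  48.2  38.5  97.1  14.8  51.1 -21.4]
shift [-1.  -0.4 -2.2] turn [ 0.2 -0.1  0. ]
```

View pics/w11.png

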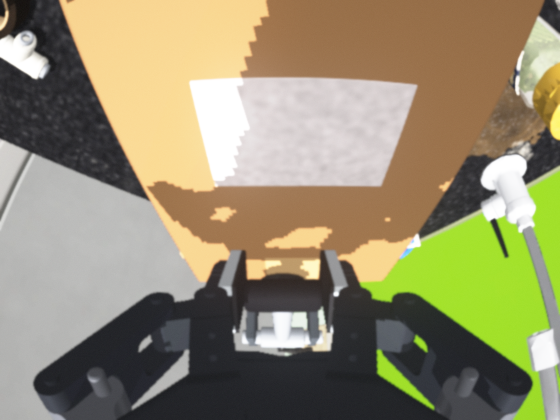

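The bar is held between the pads at (284,293) above the carton, and the label at (300,130) is on its top face. No foot load yet, so a bit lower.

Request:
{"op": "send_rows", "data": {"commands": [[0.3,0.4,0,0.4,0,0,0],[0.3,0.4,0,0.4,0,0,0],[0.3,0,0,0,0,0,0]]}}

```text
time: 21.18
tool_pos: [621.6, -124.3, 136.6]
eef_rot: [[0.086, 0.994, -0.068], [0.762, -0.11, -0.638], [-0.642, 0.003, -0.767]]
force: [5.1, 2.7, -0.1]
grip_width: 35.4
gripper_force: 23.8
```

```bash
python3 need.py 97.5 -1 137 40
```

```text
t 21.18 stand pos [ 98.2  -0.6 136.6] force(stand) [-3.2  4.7 -0.1] width 35.4 gf 23.801329135894775
R(stand) [[-0.767, -0.003, 0.642], [-0.0, 1.0, 0.004], [-0.642, 0.003, -0.767]] q [-34.8  48.3  38.5  97.1  14.7  51.  -21.4]
shift [ 0.3 -0.4 -0.8] turn [ 0.2 -0.1  0. ]
```

The remaining drop is at most a few mm: release and back off.

Request:
{"op": "send_rows", "data": {"commands": [[0.4,0,0,0,0,0,0],[0.5,0,0,0,0,0,0],[0.7,0,0,0,0,0,0],[0.7,0,0,0,0,0,0],[0.7,0,0,-10,0,0,0],[0.7,0,0,-20,0,0,0],[0.7,0,0,-30,0,0,0],[0.7,0,0,-40,0,0,0],[0.7,0,0,-40,0,0,0],[0.7,-20,0,-40,0,0,0],[0.7,0,0,0,0,0,0]]}}

```text
time: 22.55
tool_pos: [633.5, -24.6, 291.9]
eef_rot: [[0.09, 0.994, -0.063], [0.762, -0.109, -0.638], [-0.641, 0.009, -0.767]]
force: [-0.2, -0.4, -0.2]
grip_width: 60.1
gripper_force: 0.0
```

```bash
python3 need.py 97.5 -1 137 40; python3 car.py p12.png 130
python3 - <<'E'
from h import *
for n in ("side","top"):
    c=capture(n); P=(pts(c)-O)@SR
    m=(abs(P[...,1])<20)&(P[...,0]>80)&(P[...,0]<225)&(P[...,2]>136)&(P[...,2]<200); q=P[m]
    print(n,[(b,np.round(np.percentile(q[(q[:,0]>=b)&(q[:,0]<b+15)],97,axis=0)[2])) for b in range(80,225,15) if ((q[:,0]>=b)&(q[:,0]<b+15)).any()])
    save(c,n+"12.png")
    if n=="side": cv2.imwrite("pics/f.png",c["frame"][:,:,::-1])
E
```

```text
t 22.55 stand pos [-2.200e+00 -1.000e-01  2.919e+02] force(stand) [ 0.4 -0.1 -0.2] width 60.1 gf 0.0
R(stand) [[-0.767, -0.003, 0.641], [0.003, 1.0, 0.009], [-0.641, 0.009, -0.767]] q [-42.4  40.7  40.4  82.9  14.2  74.4 -19. ]
shift [ 22.7  -2.6 182.8] turn [ 0.5 -0.1 -0.2]
3653 129.34916331395186 ((43.30827331542969, 5.58294677734375), (200.2480010986328, 119.99356842041016), 0.0623609684407711) [[-56.900001525878906, 65.5], [-56.79999923706055, -54.5], [143.5, -54.29999923706055], [143.39999389648438, 65.69999694824219]]
side [(80, np.float64(158.0)), (95, np.float64(159.0)), (110, np.float64(158.0)), (125, np.float64(157.0)), (140, np.float64(157.0)), (155, np.float64(157.0)), (170, np.float64(157.0)), (185, np.float64(157.0)), (200, np.float64(156.0)), (215, np.float64(160.0))]
top [(80, np.float64(157.0)), (95, np.float64(156.0)), (110, np.float64(155.0)), (125, np.float64(155.0)), (140, np.float64(155.0)), (155, np.float64(155.0)), (170, np.float64(156.0)), (185, np.float64(155.0)), (200, np.float64(155.0)), (215, np.float64(157.0))]
```

View pics/f.png

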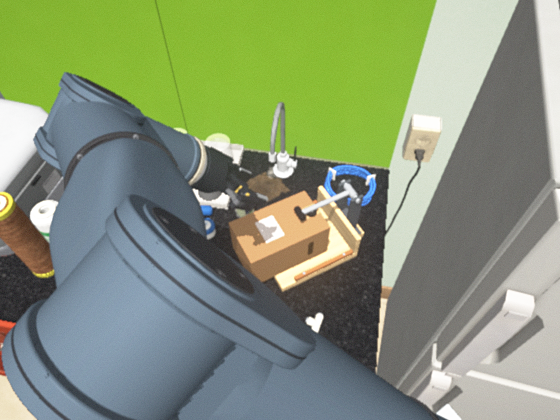

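The carton lies flat at (280,235) with the lever level across it from (350,190) to (303,212). The rod is at z≈148 along its length, so its foot rests on the carton, and the gripper is clear. Handing in.

```bash
python3 -c "
from rig import *
print(close_job())"
```

```text
the job is handed in; nothing more can be done
None
```

The carton lies flat and square on its back on the deck, between the side strips, with the lever level and its foot resting on it. I handed the job in at about 23 s on the robot's clock, with the gripper clear and no verdict returned. I did not re-measure the spice jar, grease tub or tape ring at the end, but the arm stayed away from them throughout.

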